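# Index the stamping head four clicks on and lock it

### The job

The next mark on the brass pendant belongs four dots further round: with a fingertip on the dial's pegs, turn the index head's dial clockwise (seen from above) by exactly four clicks from where it stands, stopping in the fourth click and never running past it. Then push the peg of the lock lever in towards the dial until the lever is fully home between two teeth, and move the hand away. Only push with the fingers - pinch and force nothing, and leave the stamp block, the loose punch and the pliers where they are.

Things in the scene. Friction and masses are not known exactly. Their poses are not given: they have to be found in the camera images.
- index_base: green cast base of the stamping index head, bolted down, about 200x215x12 mm; origin under the dial's vertical axis, at table height; z up. The arm of the punch guide comes in over the dial from +x (22 mm wide, 71-82 mm high, its steel bush up to 88 mm); spring detent at -y, lock lever along the +y side. The -x side is open.
- dial (a joint): steel dial in the base, 137 mm across its 24 rounded teeth, top 32 mm high, one click per tooth, 0.2618 rad. The value grows clockwise seen from above; it rests at whole clicks. Six upright finger pegs (12 mm thick, 32 to 64 mm high) stand on it 60 deg apart, 54 mm from the axis. A click needs about 7 N on a peg; past half way the dial snaps on into the next click by itself.
- red_peg (a point): centre of the one red finger peg, 48 mm high, 54 mm from the dial's axis; the five other pegs are black. With the dial at 0 it stands on the -x side of the axis in the base's frame. The work plate inside the pegs, with the pendant (24 dots, one per click), is 64 mm across and 42 mm high, screw heads 44 mm.
- lock_lever (a joint): steel lever along the +y side of the base, turning about an upright pivot at (44, 68) mm in the base's frame: 0 = swung out, open; 0.28 = stop, its nose fully between two teeth. It enters only with the dial at a whole click. About 0.5 N at the peg moves it and it stays where it is left.
- lock_peg (a point): centre of the lever's black upright peg (16 mm thick, 30 to 62 mm high; centre 46 mm high), 120 mm from the pivot. In the base's frame it stands at about (-66, 116) mm when open and at (-75, 84) mm when locked: push it towards -y from its outer side.
- stamp_block: red block of steel stamps, 37x74x49 mm, loose, at the -y side of the head; origin under its centre. Leave alone.
- punch: loose steel punch lying on the table, 8x67x8 mm, long along its y, near the -y side of the head; origin under its centre. Leave alone.
- hole_pliers: loose hole-punch pliers, one mint and one grey handle, 40x168x12 mm, long along its y, lying in front (-x) of the head; origin under its centre. Leave alone.

How it is judged:
By the outcome, as a careful person would: the job done as asked, in the order asked, and still so for the second after the job is handed in, with the robot touching nothing.
It also fails if it takes over 62 s, if anything falls off the work surface, if the arm or the gripper's body presses on something with over 40 N, if the wrist force passes 120 N, or if a joint passes its speed limit or range.

### The arm

A 6-joint arm with a two-finger parallel gripper is mounted at the origin on the work surface; the furniture and walls round the work are solid. World frame = base frame: x ahead of the robot, y to its left, z up, the work surface at z = 0. Lengths are in m, angles in rad, forces in N, time in s.
With the tool pointing down it reaches from about 0.325 to 0.775 m from the base axis. Payload 5.5 kg.
Tool frame: the origin (TCP) lies between the finger pads; the fingertips stand 17 mm ahead of it and the grasp point (between the pads) lies 2 mm behind it; z points along the fingers, y is the line along which they close (so a half turn about z gives the same grasp; the last joint's range is limited). The gripper opens to 85 mm and grips with 20 to 120 N. Pads are 22 mm wide; open, the fingers measure 114 mm over their backs; the gripper's body (76 mm by 85 mm) begins 54 mm behind the grasp point. The pads swing forward as they close: fully open they stand 13 mm farther back than shut.
Start: joints at [-1.194, 0.091, 1.231, -0, 1.82, -0.057], TCP at [0.252, -0.544, 0.248] pointing down, gripper open.
Joint ranges: [-2.87, 2.87], [-0.86, 2.18], [0.17, 2.46], [-1.51, 4.65], [0.06, 2.69], [-2.65, 2.65]. Speed limits (rad/s): [2.57, 2.57, 3.01, 3.14, 3.14, 3.14].

### API

Orientations are given as a unit quaternion [w, x, y, z].
In Python, from cell import bot, read_camera, camera_info, outline_of, pinpoint gives the robot as it stands.
- The arm moves only by the tool servo_tool, never from a script. Its argument "commands" is a list that holds one entry, the list of rows, each a list of 5 numbers: the shift along the tool's x, y, z in mm, then the turn about the tool's z in rad, then the opening, from 0 (shut) to 1 (fully open). A call has 1 to 5 rows; each row shifts and turns the commanded pose from where the row before left it, along the tool's axes as they then stand; what a row does not reach is not made up. A row lasts 1/10 s, in which the tool goes at most 50 mm and 8.59 degrees, less where a joint would pass 70% of its speed; a pose out of reach is approached as far as the arm can. A call with a gripper value outside its range is refused whole. The fingers move at their own pace and stop on an object; "grip_force" is the grip in N (left out, the last holds). Time passes only in rows, so rows that do not move let the fingers close. It gives the time, the measured TCP pose, the force, the opening and the grip force at its end, in the units of the state.
- bot.sense(): the state, without advancing time (a new reading comes with each control period).
- read_camera(name): name is "side" or "top" or "wrist"; returns (picture, depth): 384x512x3 uint8, blue, green, red; 384x512 float32, m along the optical axis (not along the pixel's ray), 0 where there is no reading.
- camera_info(name): a dict with "vfov" (degrees; the focal length in pixels is half the picture's height over the tangent of half this angle, whatever the lens; pixels are square), "cx", "cy" (the principal point, pixels), "position" and "rotation" of the camera in the world; the wrist camera has in their place "T_tool_cam" (4x4, takes a point from camera to tool coordinates, whose origin is the TCP and whose axes are the flange's). Camera axes: x right, y up, looking along -z (the intrinsics and any distortion apply to the point x, -y, -z); pixel columns grow to the right and rows downward; lengths in m; the calibration is good to about 2 mm. The wrist camera is an equidistant fisheye: a pixel r from the principal point sees the ray r / f radians off the axis. A picture is of the moment at which its call begins: read the wrist's pose just before it. camera_info takes no time and is no camera call.
- bot.close_job(): hands the job in; it is judged then, once.
Trained networks look in the newest picture that a camera, given by its name, has taken for a name from the list of things; names that differ only in an ending like _2 or _b are one class to them, and where a whole thing is asked for, a point or a joint stands for the part that bears it (a point fixed in the world has none). Each returns a list of dicts, best first, with "p" (0 to 1); they miss things now and then, are a little off and sometimes report something else, mostly with a low value. They report only what shows in the picture. A call takes as long as a camera call.
- outline_of(camera, target): "region" (384x512 bool, what is visible of it).
- pinpoint(camera, target): "centre" ([x, y, z] in m, in world coordinates, good to about 4 mm: a listed point, or the origin of a listed thing).
The state is a dict: "time_s": time; "joint_pos": joint angles; "joint_vel": joint speeds; "tau": joint torques, N m; "position": TCP position; "ee_rot": TCP orientation; "contact_force": force on the tool from outside, world axes, zero at the start; "moment": the same for the moment, N m; "grip_width": finger opening in m; "grasp_force": force on a finger pad.
Only numpy, scipy, OpenCV 4.12 (cv2) and the standard library are available. Lean on these libraries where they do the work, as an engineer would, in place of code of your own. Each camera call takes 0.05 s, during which the arm holds its last target. There are 200 camera calls.

## Working session

There is one attempt and no reset: what is moved stays moved. The work goes in short steps, Python scripts to look and compute and a tool call to move; the robot and the scene stay as the last step left them, time stands still between calls to the robot, and variables do not carry over. Pictures are saved under pics/ and viewed, at most 10 in all, crops included, and the job is handed in when it is done.

Besides the shell and the picture viewer there is one more tool, called by a JSON object that holds its "op" and its "data", one argument or row to a line. servo_tool: Moves the arm, as the interface text tells. Its arguments: {"type":"object","properties":{"commands":{"type":"array"},"grip_force":{"type":"number"}},"required":["commands"]}

```bash
mkdir -p pics
python3 - <<'E'
from cell import *
import cv2,numpy as np
s=bot.sense();print(s['time_s'],s['position'],s['ee_rot'],s['grip_width'],s['contact_force'])
for c in("top","side"):
    im,d=read_camera(c);cv2.imwrite(f"pics/{c}0.png",im)
    for n in ("index_base","red_peg","lock_peg","dial","stamp_block","punch","hole_pliers"):
        r=pinpoint(c,n);print(c,n,[(np.round(x["centre"],4).tolist(),round(x["p"],2)) for x in r[:2]])
    i=camera_info(c);print(i)
E
```

```text
0.0 [ 0.25210544 -0.54418934  0.24713183] [-9.78277280e-04  9.76566927e-01  2.15211639e-01 -1.75630422e-04] 0.0853464546147687 [-0.285222    0.44497598  0.21111957]
top index_base [([0.5355, -0.1046, 0.0007], 0.67), ([0.5742, 0.0748, -0.0006], 0.66)]
top red_peg [([0.5432, 0.1109, 0.0468], 0.67)]
top lock_peg [([0.5401, 0.2002, 0.0466], 0.86)]Traceback (most recent call last):
  File "<stdin>", line 7, in <module>
ValueError: it knows: hole_pliers, index_base, lock_peg, punch, red_peg, stamp_block
```

Run:
```python
from cell import *
import cv2,numpy as np
for c in("top","side"):
    im,d=read_camera(c);cv2.imwrite(f"pics/{c}0.png",im);np.save(f"pics/{c}0.npy",d)
    for n in ("index_base","red_peg","lock_peg","stamp_block","punch","hole_pliers"):
        r=pinpoint(c,n);print(c,n,[(np.round(x["centre"],4).tolist(),round(x["p"],2)) for x in r[:2]])
    i=camera_info(c);print(i)
```

```text
top index_base [([0.5712, 0.0737, -0.0015], 0.96)]
top red_peg [([0.5402, 0.111, 0.0507], 0.59)]
top lock_peg [([0.5396, 0.1986, 0.0488], 0.5)]
top stamp_block [([0.5382, -0.1049, 0.0011], 0.83)]
top punch [([0.538, 0.1102, 0.0485], 0.72), ([0.4583, -0.0563, 0.0], 0.62)]
top hole_pliers [([0.4365, 0.1339, -0.0012], 0.58)]
{'vfov': 57.03432443646629, 'cx': 250.68143365487285, 'cy': 195.40919465867412, 'position': array([ 0.43278353, -0.02335348,  0.92063459]), 'rotation': array([ 0.71369915,  0.0628535 , -0.05405245, -0.69552951])}
side index_base [([0.5736, 0.0731, 0.0046], 0.93)]
side red_peg [([0.5354, 0.1141, 0.0455], 0.76), ([0.5457, 0.2019, 0.0462], 0.59)]
side lock_peg [([0.5451, 0.2018, 0.0465], 0.69)]
side stamp_block [([0.538, -0.1064, -0.001], 0.65)]
side punch [([0.4566, -0.0531, -0.0043], 0.47)]
side hole_pliers [([0.4408, 0.1369, 0.0002], 0.76)]
{'vfov': 44.111502484684564, 'cx': 259.61937114110566, 'cy': 190.4365465751753, 'position': array([ 0.53711172, -0.85413322,  0.4338375 ]), 'rotation': array([ 0.83759399,  0.54612199, -0.00967674, -0.00966645])}
```

View pics/top0.png

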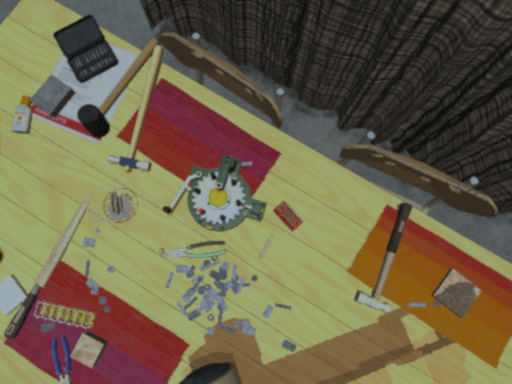

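View pics/side0.png

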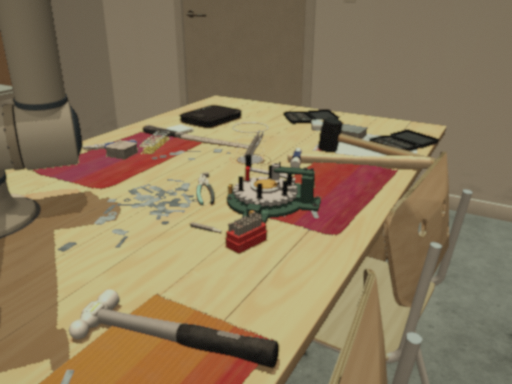

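The top view shows the head at about (218,195), with its guide arm to the upper right, the lock peg at (167,209) and the red peg at (203,211). That puts the base yaw near -15° and the dial at about 2 clicks. I'll move to a hover over the open side and look closer.

{"op": "servo_tool", "data": {
  "commands": [
    [[34, -30, 0, 0, 0], [34, -30, 0, 0, 0], [34, -30, 0, 0, 0], [34, -30, 0, 0, 0], [34, -30, 0, 0, 0]]
  ],
  "grip_force": 20
}}

```text
time_s: 1.4
position: [0.3438, -0.3352, 0.2484]
ee_rot: [0.0, 0.977, 0.215, 0.0]
contact_force: [1.1, 0.7, -0.2]
grip_width: 0.0123
grasp_force: 0.0
```

{"op": "servo_tool", "data": {
  "commands": [
    [[34, -30, 0, 0, 0], [34, -30, 0, 0, 0], [34, -30, 0, 0, 0], [34, -30, 0, 0, 0], [34, -30, 0, 0, 0]]
  ]
}}

```text
time_s: 1.9
position: [0.435, -0.1275, 0.2486]
ee_rot: [0.0, 0.977, 0.215, 0.0]
contact_force: [0.7, -0.1, 0.3]
grip_width: 0.0001
grasp_force: 0.0
```

{"op": "servo_tool", "data": {
  "commands": [
    [[30, -25, 0, 0, 0], [0, 0, 0, -0.14, 0], [0, 0, 0, -0.14, 0], [0, 0, 0, -0.14, 0], [0, 0, 0, -0.14, 0]]
  ]
}}

```text
time_s: 2.4
position: [0.4513, -0.0938, 0.2484]
ee_rot: [0.0, 0.878, 0.479, 0.0]
contact_force: [0.2, -1.2, -0.3]
grip_width: 0.0002
grasp_force: 0.0
```

{"op": "servo_tool", "data": {
  "commands": [
    [[0, 0, 0, -0.14, 0], [0, 0, 0, -0.14, 0], [0, 0, 0, 0, 0], [0, 0, 0, 0, 0]]
  ]
}}

```text
time_s: 2.8
position: [0.4513, -0.094, 0.2484]
ee_rot: [0.0, 0.805, 0.593, 0.0]
contact_force: [0.0, -0.4, -0.2]
grip_width: -0.0004
grasp_force: 0.0
```

Run:
```python
from cell import *
import cv2,numpy as np
s=bot.sense();print(s['time_s'],s['position'],s['ee_rot'],s['grip_width'],s['contact_force'])
im,d=read_camera("wrist");cv2.imwrite("pics/w1.png",im);np.save("pics/w1.npy",d)
for n in ("index_base","red_peg","lock_peg"):
    print(n,[(np.round(x["centre"],4).tolist(),round(x["p"],2)) for x in pinpoint("wrist",n)[:2]])
print(camera_info("wrist"))
```

```text
2.8 [ 0.45129664 -0.09401737  0.24835317] [5.49944588e-05 8.05062322e-01 5.93190233e-01 4.32366348e-05] -0.0004172366524528902 [ 0.01602605 -0.44079414 -0.19087505]
index_base [([0.5758, 0.0749, -0.0001], 0.66)]
red_peg []
lock_peg []
{'vfov': 65.70646984690485, 'cx': 255.44263502092807, 'cy': 192.5315053003912, 'T_tool_cam': array([[-1.07804277e-03,  9.52029009e-01,  3.06005890e-01,
         7.73734055e-02],
       [ 9.99999358e-01,  1.13355892e-03, -3.72183581e-06,
        -2.58597983e-04],
       [-3.50419003e-04,  3.06005689e-01, -9.52029619e-01,
        -1.26702632e-01],
       [ 0.00000000e+00,  0.00000000e+00,  0.00000000e+00,
         1.00000000e+00]])}
```

View pics/w1.png

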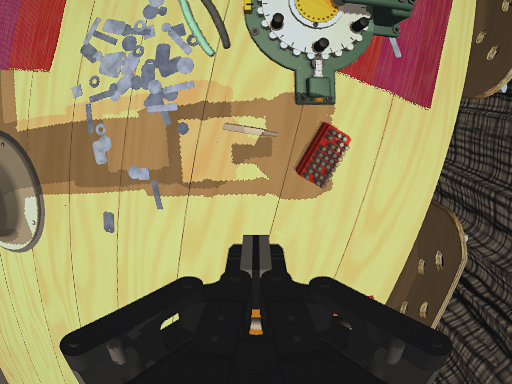

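The wrist view shows the detent at (315,85), with two black pegs at (278,20) and (320,45). The rest of the dial is above the picture, so I'll move forward and look again.

{"op": "servo_tool", "data": {
  "commands": [
    [[40, 20, 0, 0, 0], [40, 20, 0, 0, 0], [0, 0, 0, 0, 0], [0, 0, 0, 0, 0]]
  ]
}}

```text
time_s: 3.4
position: [0.5132, -0.0287, 0.2477]
ee_rot: [-0.0, 0.804, 0.595, -0.001]
contact_force: [0.5, -0.7, -0.8]
grip_width: 0.0002
grasp_force: 0.0
```

Run:
```python
from cell import *
import cv2,numpy as np
s=bot.sense();print(s['time_s'],s['position'],s['ee_rot'])
im,d=read_camera("wrist");np.savez("pics/w2.npz",im=im,d=d,p=s['position'],q=s['ee_rot'])
cv2.imwrite("pics/w2.png",im)
for n in ("index_base","red_peg","lock_peg"):
    print(n,[(np.round(x["centre"],4).tolist(),round(x["p"],2)) for x in pinpoint("wrist",n)[:2]])
```

```text
3.4 [ 0.51316178 -0.02865079  0.2476754 ] [-4.01472899e-04  8.03674795e-01  5.95068254e-01 -6.60616676e-04]
index_base [([0.5769, 0.074, 0.002], 0.81)]
red_peg [([0.5381, 0.1106, 0.047], 0.88)]
lock_peg []
```

View pics/w2.png

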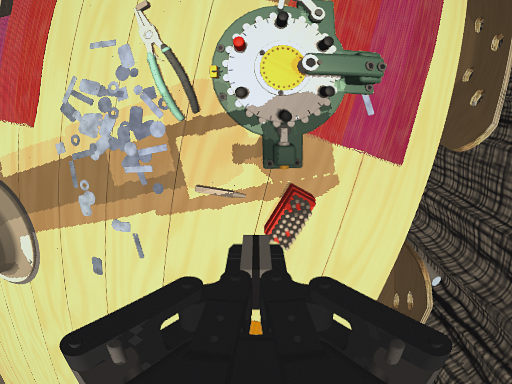

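This view shows all six pegs: red at (239,43), and black at (282,18), (326,43), (325,92), (285,116) and (242,91). The guide arm is on the right and the detent is below. Next I'll fit the dial axis and peg angles from the depth.

```bash
cat > h.py <<'E'
from cell import *
import cv2,numpy as np
from scipy.spatial.transform import Rotation as R
from scipy.optimize import least_squares
def cloud(d,p,q):
    ci=camera_info("wrist");f=192/np.tan(np.radians(ci["vfov"]/2));T=ci["T_tool_cam"]
    v,u=np.mgrid[:384,:512];a=u-ci["cx"];b=v-ci["cy"];r=np.hypot(a,b)+1e-9;th=r/f
    k=np.tan(th)/r
    P=np.stack([a*k*d,-b*k*d,-d],-1)
    P=P@T[:3,:3].T+T[:3,3]
    return P@R.from_quat(np.r_[q[1:],q[0]]).as_matrix().T+p
def look(name):
    s=bot.sense();im,d=read_camera("wrist")
    cv2.imwrite(f"pics/{name}.png",im)
    return im,cloud(d,s['position'],s['ee_rot']),d,s
def pegs(im,P,d,c0=(0.573,0.074)):
    z=P[...,2];r=np.hypot(P[...,0]-c0[0],P[...,1]-c0[1])
    m=(d>0)&(z>.056)&(z<.070)&(r>.040)&(r<.068)
    n,l,st,ce=cv2.connectedComponentsWithStats(m.astype(np.uint8))
    out=[]
    for i in range(1,n):
        if st[i,4]<15: continue
        k=l==i;k2=k&(z>np.percentile(z[k],60)-.004);c=im[k].mean(0)
        out.append((P[k2].mean(0),int(st[i,4]),c[2]>2*c[1]+20,ce[i]))
    return out
def fit(C,red):
    # C: peg centres xy; fit axis + phase at radius 54 mm
    C=np.asarray(C)
    def f(x):
        a=np.arctan2(C[:,1]-x[1],C[:,0]-x[0]);k=np.round((a-x[2])/(np.pi/3))
        t=x[2]+k*np.pi/3
        return (C-x[:2]-.054*np.c_[np.cos(t),np.sin(t)]).ravel()
    m=C.mean(0);a0=np.arctan2(*(C[red]-m)[::-1])
    s=least_squares(f,[*m,a0]);return s.x,np.abs(s.fun).max()
E
python3 - <<'E'
from h import *
z=np.load("pics/w2.npz");P=cloud(z['d'],z['p'],z['q']);im=z['im']
L=pegs(im,P,z['d'])
for x in L: print(np.round(x[0],4),x[1],x[2],x[3].round(0))
# base outline points: arm (71-82 high), detent, etc
Z=P[...,2];r=np.hypot(P[...,0]-.575,P[...,1]-.074)
m=(Z>.068)&(Z<.092)&(r<.16)&(z['d']>0);q=P[m];print("arm",len(q));
k=cv2.minAreaRect(((q[:,:2]-[.575,.074])*1000).astype(np.float32));print(k)
C=[x[0][:2] for x in L if x[1]>25]
red=[i for i,x in enumerate([x for x in L if x[1]>25]) if x[2]]
print(red); 
if red: x,e=fit(C,red[0]);print(x[:2],np.degrees(x[2]),e)
m=(Z>.036)&(Z<.07)&(r>.08)&(r<.16)&(z['d']>0)
n,l,st,ce=cv2.connectedComponentsWithStats(m.astype(np.uint8))
for i in range(1,n):
  if st[i,4]>15:print("hi",st[i,4],ce[i].round(),P[l==i].mean(0).round(4),P[l==i].max(0).round(4))
E
```

```text
[0.5883 0.1238 0.0646] 105 False [282.  16.]
[0.5366 0.1101 0.0644] 104 True [238.  42.]
[0.6263 0.0857 0.0644] 110 False [327.  42.]
[0.6122 0.0342 0.0647] 111 False [329.  91.]
[0.5228 0.0582 0.0646] 98 False [240.  92.]
[0.5605 0.0206 0.0647] 112 False [285. 116.]
arm 1949
((55.25830078125, -17.599245071411133), (34.38981246948242, 88.67497253417969), 76.53620147705078)
[1]
[0.57446751 0.07209215] 134.89602117803665 0.0006020678898988191
hi 52 [361.  83.] [0.6528 0.0342 0.0558] [0.6654 0.038  0.0698]
hi 346 [284. 155.] [ 0.5488 -0.0251  0.0372] [ 0.5621 -0.0115  0.039 ]
hi 93 [297. 201.] [ 0.5482 -0.0797  0.0457] [ 0.556  -0.0753  0.0518]
```

The fit puts the dial axis at (0.5745, 0.0721), with base yaw -15.1° and red at base angle 150°, which is 2 clicks. I plan to push the black peg at base 210° straight along base +y. First I'll check the gripper's own width against the guide bush.

Run:
```python
from h import *
z=np.load("pics/w2.npz");P=cloud(z['d'],np.zeros(3),np.array([1.,0,0,0]))*1000
m=(z['d']>0)&(P[...,2]<30)&(np.abs(P[...,1])<90)&(np.arange(384)[:,None]>225)
q=P[m];print(len(q))
for a in range(-110,25,10):
    k=q[(q[:,2]>=a)&(q[:,2]<a+10)]
    if len(k):print(a,len(k),"x",k[:,0].min().round(),k[:,0].max().round(),"y",k[:,1].min().round(),k[:,1].max().round())
```

```text
35136
-90 2444 x 2.0 21.0 y -53.0 52.0
-80 9962 x -6.0 20.0 y -62.0 61.0
-70 6841 x -11.0 18.0 y -62.0 61.0
-60 5576 x -11.0 18.0 y -54.0 53.0
-50 4253 x -10.0 16.0 y -47.0 46.0
-40 3313 x -14.0 14.0 y -38.0 37.0
-30 1125 x -12.0 14.0 y -30.0 29.0
-20 541 x 5.0 11.0 y -14.0 13.0
-10 591 x 5.0 11.0 y -14.0 13.0
0 442 x 5.0 11.0 y -14.0 13.0
10 48 x 9.0 10.0 y -7.0 6.0
```

{"op": "servo_tool", "data": {
  "commands": [
    [[30, -8, 45, -0.033, 0], [31, -9, 30, 0, 0], [0, 0, 0, 0, 0], [0, 0, 0, 0, 0]]
  ]
}}

```text
time_s: 4.0
position: [0.5128, 0.0311, 0.1769]
ee_rot: [-0.0, 0.794, 0.608, -0.001]
contact_force: [-0.0, -0.2, 0.6]
grip_width: 0.0001
grasp_force: 0.0
```

{"op": "servo_tool", "data": {
  "commands": [
    [[0, -2, 40, 0, 0], [0, 0, 40, 0, 0], [0, 0, 35, 0, 0], [0, 0, 0, 0, 0], [0, 0, 0, 0, 0]]
  ]
}}

```text
time_s: 4.5
position: [0.5122, 0.031, 0.0641]
ee_rot: [0.001, 0.794, 0.607, 0.001]
contact_force: [0.9, -0.3, 1.2]
grip_width: -0.0001
grasp_force: 0.0
```

{"op": "servo_tool", "data": {
  "commands": [
    [[5, 0, 0, 0, 0], [4, 0, 0, 0, 0], [3, 0, 0, 0, 0], [3, 0, 0, 0, 0], [3, 0, 0, 0, 0]]
  ]
}}

```text
time_s: 5.0
position: [0.5158, 0.0477, 0.0635]
ee_rot: [0.001, 0.794, 0.608, -0.002]
contact_force: [-5.0, -6.1, 3.2]
grip_width: -0.0001
grasp_force: 3.5
```

{"op": "servo_tool", "data": {
  "commands": [
    [[3, 0, 0, 0, 0], [3, 0, 0, 0, 0], [3, 0, 0, 0, 0], [0, 0, 0, 0, 0]]
  ]
}}

```text
time_s: 5.4
position: [0.5185, 0.0572, 0.0625]
ee_rot: [0.001, 0.794, 0.608, -0.001]
contact_force: [-2.1, -6.9, 2.7]
grip_width: -0.0
grasp_force: 3.2
```

{"op": "servo_tool", "data": {
  "commands": [
    [[3, 0, 0, 0, 0], [3, 0, 0, 0, 0], [3, 0, 0, 0, 0], [3, 0, 0, 0, 0], [0, 0, 0, 0, 0]]
  ]
}}

```text
time_s: 5.9
position: [0.5219, 0.0701, 0.0622]
ee_rot: [0.0, 0.794, 0.608, 0.0]
contact_force: [0.7, -0.5, 0.1]
grip_width: 0.0001
grasp_force: 0.0
```

{"op": "servo_tool", "data": {
  "commands": [
    [[3, 0, 0, 0, 0], [3, 0, 0, 0, 0], [3, 0, 0, 0, 0], [0, 0, 0, 0, 0], [0, 0, 0, 0, 0]]
  ]
}}

```text
time_s: 6.4
position: [0.5242, 0.0786, 0.0621]
ee_rot: [-0.0, 0.794, 0.608, 0.0]
contact_force: [0.0, -0.0, -0.6]
grip_width: -0.0001
grasp_force: 0.0
```

Run:
```python
from h import *
im,P,d,s=look("w3")
cv2.imwrite("pics/top3.png",read_camera("top")[0])
def ang(p): return np.degrees(np.arctan2(p[1]-.0721,p[0]-.5745))
print(s['position'])
for c in("top","wrist"):
  for n in ("red_peg","lock_peg"): print(c,n,[(np.round(x["centre"],4).tolist(),round(ang(x["centre"]),1),round(x["p"],2)) for x in pinpoint(c,n)[:2]])
for x in pegs(im,P,d): print(np.round(x[0],4),x[1:],round(ang(x[0]),1))
```

```text
[0.52415871 0.07864177 0.062127  ]
top red_peg []
top lock_peg []
wrist red_peg [([0.5752, 0.1225, 0.049], np.float64(89.2), 0.7)]
wrist lock_peg []
[0.5742 0.1272 0.0646] (607, np.True_, array([337.41350906, 142.11861614])) 90.3
[0.6203 0.1005 0.0643] (515, np.False_, array([430.90097087, 174.19417476])) 31.8
[0.5283 0.1007 0.0645] (595, np.False_, array([252.29747899, 222.0907563 ])) 148.2
[0.5236 0.0877 0.0657] (618, np.False_, array([250.04692557, 249.27993528])) 162.9
```

The dial stands at 3 clicks: red moved from 134.9° to 90.3°, and nothing is loaded. Now the fourth click, in small steps.

{"op": "servo_tool", "data": {
  "commands": [
    [[3, 0, 0, 0, 0], [3, 0, 0, 0, 0], [2, 0, 0, 0, 0], [1, 0, 0, 0, 0], [0, 0, 0, 0, 0]]
  ]
}}

```text
time_s: 7.2
position: [0.5264, 0.0857, 0.0622]
ee_rot: [0.001, 0.794, 0.608, -0.001]
contact_force: [-0.3, -5.3, 1.3]
grip_width: -0.0001
grasp_force: 2.9
```

{"op": "servo_tool", "data": {
  "commands": [
    [[1, 0, 0, 0, 0], [1, 0, 0, 0, 0], [0, 0, 0, 0, 0]]
  ]
}}

```text
time_s: 7.5
position: [0.5274, 0.0881, 0.0622]
ee_rot: [0.001, 0.794, 0.608, -0.0]
contact_force: [2.2, -4.7, -0.8]
grip_width: 0.0
grasp_force: 1.7
```

{"op": "servo_tool", "data": {
  "commands": [
    [[1, 0, 0, 0, 0], [0, 0, 0, 0, 0], [1, 0, 0, 0, 0], [0, 0, 0, 0, 0], [0, 0, 0, 0, 0]]
  ]
}}

```text
time_s: 8.0
position: [0.5272, 0.0912, 0.0621]
ee_rot: [-0.0, 0.794, 0.608, 0.0]
contact_force: [0.3, 0.6, 0.7]
grip_width: -0.0002
grasp_force: 0.0
```

```bash
cat > m.py <<'E'
from h import *
import sys
im,P,d,s=look(sys.argv[1])
def ang(p): return np.degrees(np.arctan2(p[1]-.0721,p[0]-.5745))
print(s['position'],s['contact_force'])
for x in pegs(im,P,d): print(np.round(x[0],4),x[1:],round(ang(x[0]),1))
E
python3 m.py w4
```

```text
[0.52723611 0.09124265 0.06205556] [0.32756295 0.60246359 0.65742878]
[0.5879 0.1255 0.0645] (610, np.True_, array([364.83278689, 167.15245902])) 75.9
[0.6256 0.0878 0.0641] (456, np.False_, array([436.47587719, 218.02631579])) 17.1
[0.5368 0.1119 0.0645] (597, np.False_, array([264.52428811, 222.12562814])) 133.5
[0.5275 0.0999 0.0656] (671, np.False_, array([251.92846498, 249.68703428])) 149.4
[0.6132 0.0329 0.0652] (70, np.False_, array([418.95714286, 305.52857143])) -45.4
[0.5192 0.0601 0.0647] (76, np.False_, array([256.67105263, 315.01315789])) -167.8
```

The dial snapped into the fourth click: red is at 75.9° against 74.9° expected, with zero force. I'll back off the peg, lift, and go round to the outer side of the lock peg.

{"op": "servo_tool", "data": {
  "commands": [
    [[-6, 0, 0, 0, 0], [0, 0, -30, 0, 0], [0, 0, -40, 0, 0], [0, 0, -40, 0, 0], [0, 0, 0, 0, 0]]
  ]
}}

```text
time_s: 8.55
position: [0.5283, 0.0849, 0.1796]
ee_rot: [0.003, 0.794, 0.608, 0.005]
contact_force: [-0.3, -0.7, 0.3]
grip_width: -0.0004
grasp_force: 0.0
```

{"op": "servo_tool", "data": {
  "commands": [
    [[-40, -10, -10, 0, 0], [-20, -10, -20, 0, 0], [0, 0, 0, 0, 0], [0, 0, 0, 0, 0]]
  ]
}}

```text
time_s: 8.95
position: [0.491, 0.0321, 0.2022]
ee_rot: [0.0, 0.794, 0.608, 0.001]
contact_force: [0.2, -0.1, -0.5]
grip_width: -0.0002
grasp_force: 0.0
```

```bash
python3 m.py w5
python3 - <<'E'
from h import *
for n in("lock_peg","red_peg"):print([(np.round(x["centre"],4),x["p"]) for x in pinpoint("wrist",n)])
read_camera("top");print([(np.round(x["centre"],4),x["p"]) for x in pinpoint("top","lock_peg")])
E
```

```text
[0.49101122 0.03206674 0.20215988] [ 0.1642537  -0.11836394 -0.52402056]
[0.5879 0.1244 0.0645] (143, np.True_, array([333.01398601,  61.95104895])) 75.7
[0.5363 0.1104 0.0646] (137, np.False_, array([281.76642336,  89.15328467])) 134.9
[0.6259 0.0865 0.0644] (140, np.False_, array([379.60714286,  94.34285714])) 15.6
[0.5228 0.059  0.0646] (135, np.False_, array([281.57777778, 147.88888889])) -165.8
[0.6121 0.035  0.0646] (138, np.False_, array([376.51449275, 149.93478261])) -44.6
[0.5603 0.0212 0.0645] (129, np.False_, array([329.3255814 , 176.71317829])) -105.6
[(array([0.5361, 0.1981, 0.0472]), 0.61)]
[(array([0.588 , 0.1247, 0.0468]), 0.63)]
[]
```

View pics/w5.png

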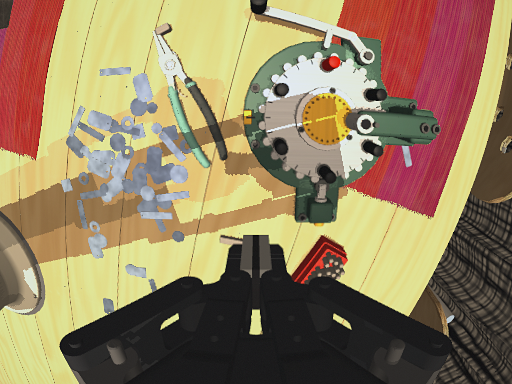

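The dial is exactly four clicks on: every peg sits on its original position, and red is at (333,62) where the next peg stood. The lock peg is at (258,5), and the lever is still open. Next I'll move to its outer side.

{"op": "servo_tool", "data": {
  "commands": [
    [[41, 0, 0, 0, 0], [41, 0, 0, 0, 0], [41, 0, 0, 0, 0], [41, 0, 0, 0, 0], [41, 0, 0, 0, 0]]
  ]
}}

```text
time_s: 9.7
position: [0.5444, 0.2324, 0.2012]
ee_rot: [-0.0, 0.794, 0.608, -0.001]
contact_force: [0.7, 0.1, -0.4]
grip_width: -0.0003
grasp_force: 0.0
```

{"op": "servo_tool", "data": {
  "commands": [
    [[0, 0, 0, 0, 0], [0, 0, 45, 0, 0], [0, 0, 45, 0, 0], [0, 0, 0, 0, 0], [0, 0, 0, 0, 0]]
  ]
}}

```text
time_s: 10.2
position: [0.5438, 0.23, 0.1116]
ee_rot: [-0.0, 0.794, 0.608, -0.001]
contact_force: [0.4, -0.9, 0.9]
grip_width: -0.0002
grasp_force: 0.0
```

{"op": "servo_tool", "data": {
  "commands": [
    [[0, 0, 30, 0, 0], [0, 0, 26, 0, 0], [0, 0, 0, 0, 0], [-5, 0, 0, 0, 0], [-5, 0, 0, 0, 0]]
  ]
}}

```text
time_s: 10.7
position: [0.5433, 0.2207, 0.0597]
ee_rot: [0.001, 0.794, 0.608, 0.002]
contact_force: [0.4, 0.6, 0.5]
grip_width: 0.0001
grasp_force: 0.0
```

{"op": "servo_tool", "data": {
  "commands": [
    [[-5, 0, 0, 0, 0], [-5, 0, 0, 0, 0], [-5, 0, 0, 0, 0], [-5, 0, 0, 0, 0], [-3, 0, 0, 0, 0]]
  ]
}}

```text
time_s: 11.2
position: [0.5356, 0.1978, 0.0562]
ee_rot: [-0.0, 0.794, 0.608, -0.0]
contact_force: [0.3, 0.9, 0.4]
grip_width: -0.0001
grasp_force: 0.3
```

{"op": "servo_tool", "data": {
  "commands": [
    [[-2, 0, 0, 0, 0], [-2, 0, 0, 0, 0], [-1, 0, 0, 0, 0], [0, 0, 0, 0, 0]]
  ]
}}

```text
time_s: 11.6
position: [0.5344, 0.1934, 0.056]
ee_rot: [0.0, 0.794, 0.608, -0.0]
contact_force: [-0.2, -0.1, -0.2]
grip_width: 0.0
grasp_force: 0.0
```

{"op": "servo_tool", "data": {
  "commands": [
    [[-1, 0, 0, 0, 0], [-1, 0, 0, 0, 0], [-1, 0, 0, 0, 0], [0, 0, 0, 0, 0]]
  ]
}}

```text
time_s: 12.0
position: [0.5337, 0.191, 0.0561]
ee_rot: [-0.0, 0.794, 0.608, 0.0]
contact_force: [0.6, 2.9, -0.8]
grip_width: 0.0003
grasp_force: 1.4
```

{"op": "servo_tool", "data": {
  "commands": [
    [[-0.5, 0, 0, 0, 0], [0, 0, 0, 0, 0]]
  ]
}}

```text
time_s: 12.2
position: [0.5337, 0.1909, 0.0562]
ee_rot: [-0.0, 0.794, 0.608, 0.001]
contact_force: [1.1, 5.3, -1.6]
grip_width: -0.0
grasp_force: 2.5
```

{"op": "servo_tool", "data": {
  "commands": [
    [[-0.5, 0, 0, 0, 0], [-0.5, 0, 0, 0, 0], [0, 0, 0, 0, 0], [0, 0, 0, 0, 0]]
  ]
}}

```text
time_s: 12.6
position: [0.5336, 0.1908, 0.0563]
ee_rot: [-0.001, 0.794, 0.608, 0.001]
contact_force: [2.3, 7.1, -1.9]
grip_width: -0.0002
grasp_force: 4.1
```

{"op": "servo_tool", "data": {
  "commands": [
    [[6, 0, 0, 0, 0], [20, 0, 0, 0, 0], [0, 0, -40, 0, 0], [0, 0, -45, 0, 0], [0, 0, -45, 0, 0]]
  ]
}}

```text
time_s: 13.1
position: [0.5396, 0.2138, 0.187]
ee_rot: [0.0, 0.794, 0.608, -0.001]
contact_force: [0.8, 0.0, 0.3]
grip_width: -0.0004
grasp_force: 0.0
```

{"op": "servo_tool", "data": {
  "commands": [
    [[-40, -20, 0, 0, 0], [-45, -10, 0, 0, 0], [-45, 0, 0, 0, 0], [0, 0, 0, 0, 0], [0, 0, 0, 0, 0]]
  ]
}}

```text
time_s: 13.6
position: [0.4772, 0.0956, 0.1865]
ee_rot: [0.0, 0.795, 0.607, 0.0]
contact_force: [-0.2, -0.9, 0.3]
grip_width: -0.0001
grasp_force: 0.0
```

```bash
python3 m.py w6
python3 - <<'E'
from h import *
s=bot.sense();im,d=read_camera("wrist");P=cloud(d,s['position'],s['ee_rot'])
c=np.array([.5745,.0721]);B=(P[...,:2]-c)@np.array([[.9655,.2605],[-.2605,.9655]])
m=(d>0)&(P[...,2]>.055)&(P[...,2]<.07)&(np.hypot(B[...,0]+.072,B[...,1]-.095)<.035)
print(m.sum(),B[m].mean(0)*1000)
# lever bar centre line
for n in("lock_peg",):print([((np.array(x["centre"][:2])-c)@np.array([[.9655,.2605],[-.2605,.9655]])*1000,x["p"]) for x in pinpoint("wrist",n)])
E
```

```text
[0.47715846 0.09561673 0.18652715] [-0.22741862 -0.93214532  0.26064951]
[0.5879 0.125  0.0645] (168, np.True_, array([368.        , 126.68452381])) 75.8
[0.5361 0.1112 0.0647] (163, np.False_, array([316.37423313, 155.45398773])) 134.5
[0.6257 0.087  0.0644] (140, np.False_, array([409.97857143, 157.85      ])) 16.2
[0.6118 0.0353 0.0644] (132, np.False_, array([402.57575758, 210.97727273])) -44.7
[0.5222 0.0594 0.0647] (164, np.False_, array([313.17682927, 212.93902439])) -166.4
[0.5598 0.0219 0.0644] (136, np.False_, array([356.91176471, 237.09558824])) -106.3
274 [-75.38488774  83.99432839]
[(array([-78.10265,  84.47375]), 0.66)]
```

View pics/w6.png

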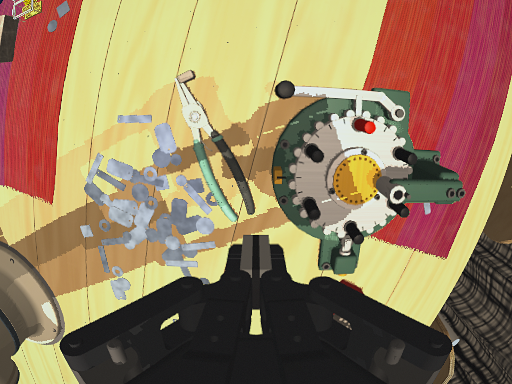

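The lever is home: its peg is at base (-75.4, 84.0) mm against (-75, 84) nominal, seen at (285,90) in the picture. The dial still sits at four clicks, with red at (368,127), and the hand is clear.

```bash
python3 -c "
from cell import bot
print(bot.close_job())"
```

```text
the job is handed in; nothing more can be done
None
```

The dial was turned exactly four clicks clockwise, the lock lever was pushed fully home, the hand was moved clear, and the job is handed in (about 14 s of the 62 s used).

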